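# Ready the table caddy and lift it level

## Robot

A 6-joint arm with a two-finger parallel gripper is mounted at the origin on a cart in front of the work surface, level with it; the furniture and walls round the work are solid. World frame = base frame: x ahead of the robot, y to its left, z up, the work surface at z = 0. Lengths are in m, angles in rad, forces in N, time in s.
With the tool pointing down it reaches from about 0.375 to 0.9 m from the base axis. Payload 3.1 kg.
Tool frame: the origin (TCP) lies on the centre line of the jaws, within the pads' length; the fingertips stand 22 mm ahead of it and the grasp point (between the pads) lies 3 mm ahead of it; z points along the fingers, y is the line along which they close (so a half turn about z gives the same grasp; the last joint's range is limited). The gripper opens to 85 mm and grips with 20 to 120 N. Pads are 22 mm wide; open, the fingers measure 114 mm over their backs; the gripper's body (76 mm by 85 mm) begins 54 mm behind the grasp point. The pads swing forward as they close: fully open they stand 13 mm farther back than shut.
Start: joints at [-1.347, 0.527, 1.433, -0, 1.181, -0.178], TCP at [0.245, -0.575, 0.253] pointing down, gripper open.
Joint ranges: [-3.08, 3.08], [-0.75, 2.2], [0.22, 2.44], [-1.43, 4.57], [0, 2.65], [-2.85, 2.85]. Speed limits (rad/s): [2.79, 2.79, 3.14, 3.14, 3.14, 3.14].

## Interface

Orientations are given as a unit quaternion [x, y, z, w].
In Python, from station import manip, snapshot gives the robot as it stands (manip), with the cameras as plain functions.
- The arm moves only by the shell command python3 drive.py 'ROWS' [FORCE]. ROWS is rows parted by semicolons, their numbers by spaces, 1 to 20 of them, each of 5 numbers: dx, dy, dz in m, then a turn about the tool's z in rad, then the opening from 0.0 (shut) to 1.0 (fully open); each row is the pose to reach, as a shift and turn from the pose commanded when the command began, along the tool's axes at that moment; what a row does not reach only later rows make up. A row lasts 1/10 s, in which the tool goes at most 0.05 m and 0.15 rad, less where a joint would pass 70% of its speed; a pose out of reach is approached as far as the arm can. The fingers move at their own pace and stop on an object; FORCE is the grip in N (left out, the last holds). Time passes only in rows, so rows that do not move let the fingers close. It prints the time, the measured TCP pose, the force, the opening and the grip force at its end.
- manip.sense(): the state, without advancing time (a new reading comes with each control period).
- snapshot(name): name is "scene" or "top"; returns a dict with "pixels" (480x640x3 uint8, red, green, blue), "range_z" (480x640 float32, m along the optical axis (not along the pixel's ray), 0 where there is no reading), "fov_y" (degrees; the focal length in pixels is half the picture's height over the tangent of half this angle, whatever the lens; pixels are square), "cx", "cy" (the principal point, pixels), "k1" (the pictures are not rectified: a ray, as slopes to the right and down, at radius r is drawn at 1 + k1 r^2 times it, then the intrinsics apply), "R" (3x3) and "t" (3): a world point X has camera coordinates R X + t. Camera axes: x right, y down, z forward; pixel columns grow to the right and rows downward; lengths in m; the calibration is good to about 2 mm. A picture is of the moment at which its call begins.
- manip.sign_off(): hands the job in; it is judged then, once.
The state is a dict: "t": time; "q": joint angles; "qd": joint speeds; "tau": joint torques, N m; "tcp_pos": TCP position; "tool_rot": TCP orientation; "force": force on the tool from outside, world axes, zero at the start; "ft_torque": the same for the moment, N m; "finger_gap": opening from 0.0 (shut) to 1.0 (fully open); "gripper_force": force on a finger pad.
Only numpy, scipy, OpenCV 4.12 (cv2) and the standard library are available. Lean on these libraries where they do the work, as an engineer would, in place of code of your own. Each camera call takes 0.05 s, during which the arm holds its last target. There are 200 camera calls.

## Task

Slide the food tin that stands on the wooden table caddy fully home into its corner, touching both fences, while the caddy stands on the worktop. Then lift the caddy by its handle, level, about 10 cm off the worktop with everything standing upright on it, hold it still in the air for 3 seconds, and finish while holding it there. Leave the other things on the worktop alone.

Things in the scene. Friction and masses are not known exactly. Their poses are not given: they have to be found in the camera images.
- caddy: Loose wooden table caddy, 0.4 kg, origin at the centre of its underside, z up. Tray 160 (x) by 220 mm (y), floor top at z 10 mm, rim 6 mm thick up to 18 mm. Over its middle (y 0) a dark wooden handle bar on two thin steel posts at x +-30 mm. Two fences on the +y half form the tin's corner; salt shaker and egg cup stand on the -y half. A hard push slides it.
- caddy_grip (a point): Centre of the handle bar, 124 mm above the caddy's underside. The bar is 84 mm long along the caddy's x, 14 mm wide (y), 22 mm high; its underside is 113 and its top 135 mm above the caddy's underside. Axes as the caddy's.
- caddy_home (a point): Point on the caddy's floor (caddy x 0, y 53.7, z 10 mm) under the tin's centre when the tin touches both fences; axes as the caddy's. Fences 6 mm thick, tops at caddy z 52 mm: one along x (x -35 to 60) with its face at y 25 looking to +y, one along y (y 25 to 83) with its face at x -28.7 looking to +x. Push the tin to -y and -x.
- tin: Upright closed food tin with a pale and red label, 57 mm diameter, 72 mm high, about 0.2 kg, loose on the caddy's floor on its +y half. Origin at the centre of its underside. It starts 10 to 18 mm (x) and 10 to 20 mm (y) away from home towards +x and +y of the caddy. Pushed well above its middle it leans on its foot instead of sliding, and settles back when let go.
- salt: Glass salt shaker with a grey top, 44 mm diameter, 90 mm high, loose on the caddy's -y half. Origin at the centre of its underside, z up.
- egg_cup: Blue-grey egg cup, 47 mm diameter, 50 mm high, loose on the caddy's -y half. Origin at the centre of its underside, z up.
- espresso_cup: Bystander: white espresso cup with a yellow band, 63x91x49 mm, on the worktop. Origin at the centre of its underside.
- egg_timer: Bystander: cream wind-up egg timer, 58x56x51 mm, on the worktop. Origin at the centre of its underside.
- sugar_tin: Bystander: orange tin with a wooden lid, 70x70x105 mm, on the worktop. Origin at the centre of its underside.
- pepper_mill: Bystander: dark wooden pepper mill, 58 mm diameter, 150 mm high, on the worktop. Origin at the centre of its underside.
- garlic: Bystander: garlic bulb, 53x52x52 mm, on the worktop. Origin at the centre of its underside.

How it is judged:
By the outcome, as a careful person would: the job done as asked, in the order asked, and still so for the second after the job is handed in, while the arm keeps its last pose, push and grip.
It also fails if it takes over 72 s, if anything falls off the work surface, if the arm or the gripper's body presses on something with over 40 N, if the wrist force passes 120 N, or if a joint passes its speed limit or range.

## Working session

There is one attempt and no reset: what is moved stays moved. The work goes in short steps, Python scripts to look and compute and a shell command to move; the robot and the scene stay as the last step left them, time stands still between calls to the robot, and variables do not carry over. Pictures are saved under pics/ and viewed, at most 11 in all, crops included, and the job is handed in when it is done.

```bash
ls; mkdir -p pics; cat > h.py <<'E'
import numpy as np,cv2
from station import manip, snapshot
def snap(n):
    s=snapshot(n); np.savez('%s.npz'%n,**s); return s
def cloud(s):
    h,w=s['range_z'].shape; f=h/2/np.tan(np.radians(s['fov_y'])/2)
    K=np.array([[f,0,s['cx']],[0,f,s['cy']],[0,0,1.]])
    v,u=np.mgrid[:h,:w]
    p=cv2.undistortPoints(np.stack([u,v],-1).reshape(-1,1,2).astype(float),K,np.array([float(s['k1']),0,0,0])).reshape(h,w,2)
    z=s['range_z'][...,None]
    c=np.concatenate([p*z,z],-1)
    return (c-s['t'])@s['R'],p
E
python3 - <<'E'
from h import *
for n in('scene','top'):
    s=snap(n); cv2.imwrite('pics/%s0.png'%n,s['pixels'][...,::-1]); print(n,s['fov_y'],s['cx'],s['cy'],s['k1'],(-s['R'].T@s['t']).round(3),s['R'].round(2).tolist())
s=manip.sense();print(s)
E
```

```text
drive.py
pics
station.py
scene 42.93170350488197 313.2537385767732 237.87890761976485 -0.19160475851675274 [-0.529 -0.812  1.009] [[0.63, -0.77, -0.0], [-0.44, -0.36, -0.82], [0.64, 0.53, -0.57]]
top 53.434316064031 323.857330086944 242.4152179819232 -0.07047204384480567 [0.181 0.029 1.529] [[-0.01, -1.0, 0.02], [-0.98, 0.0, -0.19], [0.19, -0.02, -0.98]]
{'t': 0.1, 'q': array([-1.34651809e+00,  5.28423516e-01,  1.43378101e+00, -1.39686009e-05,
        1.18141878e+00, -1.78509470e-01]), 'qd': array([ 0.00065173, -0.00176582, -0.00129383,  0.00070934,  0.00098935,
       -0.00030075]), 'tau': array([-9.05832603e-04, -4.43302810e+01, -1.78586769e+01, -3.47016467e-04,
        3.92229980e-03,  7.52026153e-06]), 'tcp_pos': array([ 0.24487064, -0.57436962,  0.25239835]), 'tool_rot': array([ 9.79787673e-01,  2.00037708e-01, -2.96901863e-05, -1.01491222e-03]), 'force': array([-0.14111202, -1.14718505, -0.5711433 ]), 'ft_torque': array([-0.01863545,  0.00029545,  0.01806054]), 'gripper_force': 0.0, 'finger_gap': 1.0016644016402665}
```

View pics/scene0.png

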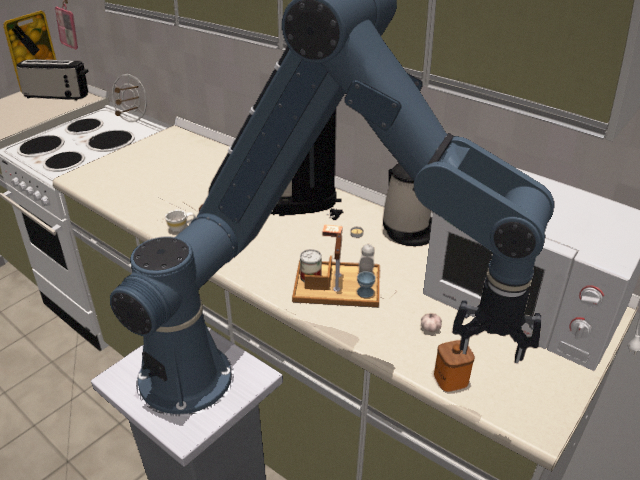

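View pics/top0.png

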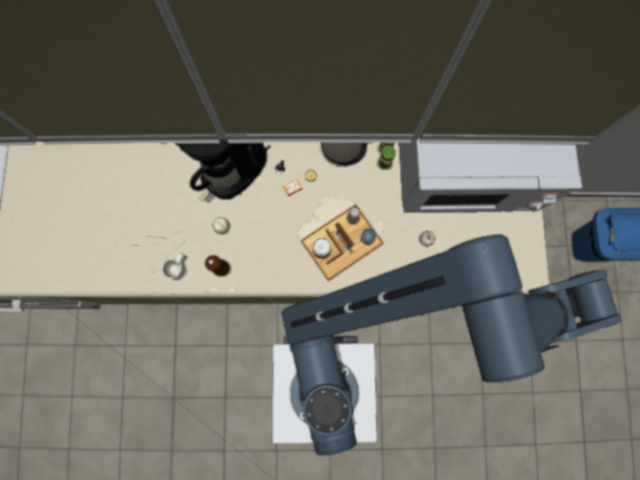

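The caddy is at about (340,242) in the top view and (337,285) in the scene view. The tin is at its left in both, at (321,247) and (311,262). I'll enlarge both.

```bash
python3 - <<'E'
from h import *
a=cv2.imread('pics/top0.png')[195:285,292:392];b=cv2.imread('pics/scene0.png')[215:312,287:387]
r=lambda i:cv2.resize(i,(800,int(i.shape[0]*8)),interpolation=cv2.INTER_CUBIC)[:600]
for n,i in(('ctop',cv2.resize(a,(660,594),interpolation=cv2.INTER_CUBIC)),('cscene',cv2.resize(b,(600,582),interpolation=cv2.INTER_CUBIC))):cv2.imwrite('pics/%s.png'%n,i)
s=np.load('top.npz');P,p=cloud(s)
reg=P[195:285,292:392].reshape(-1,3)
for lo,hi in((-.01,.005),(.005,.014),(.014,.025),(.04,.056),(.06,.078),(.078,.1),(.12,.15)):
    m=(reg[:,2]>lo)&(reg[:,2]<hi); q=reg[m]; print(lo,hi,m.sum(),np.median(q,0).round(4),q.min(0).round(3),q.max(0).round(3))
E
```

```text
-0.01 0.005 4725 [ 5.152e-01 -5.050e-02  5.000e-04] [ 0.339 -0.23  -0.01 ] [0.639 0.102 0.005]
0.005 0.014 2138 [ 0.4774 -0.0575  0.0092] [ 0.338 -0.225  0.005] [0.635 0.102 0.014]
0.014 0.025 810 [ 0.4723 -0.0528  0.0168] [ 0.35  -0.191  0.014] [0.6   0.074 0.025]
0.04 0.056 238 [ 0.485  -0.0843  0.0495] [ 0.403 -0.162  0.04 ] [0.562 0.03  0.056]
0.06 0.078 143 [ 0.4619 -0.0109  0.0746] [ 0.405 -0.163  0.06 ] [0.562 0.036 0.078]
0.078 0.1 276 [ 0.4547 -0.0015  0.0826] [ 0.42  -0.112  0.078] [0.571 0.036 0.1  ]
0.12 0.15 146 [ 0.4746 -0.0603  0.1351] [ 0.438 -0.087  0.12 ] [ 0.512 -0.034  0.144]
```

View pics/ctop.png

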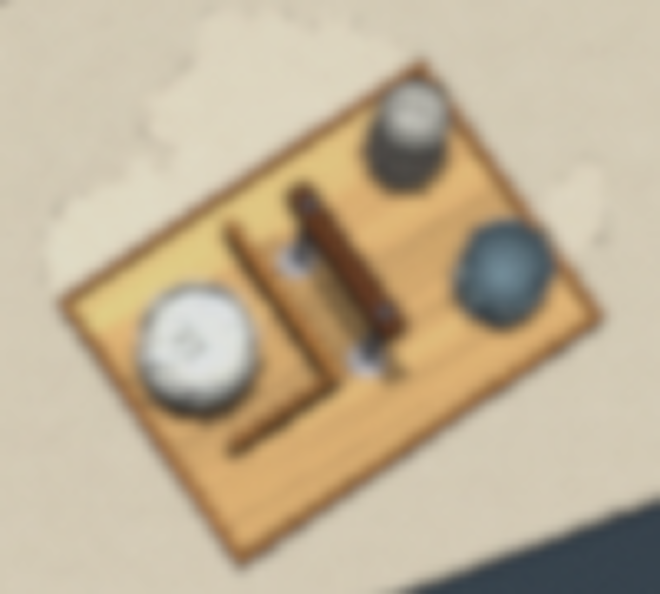

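View pics/cscene.png

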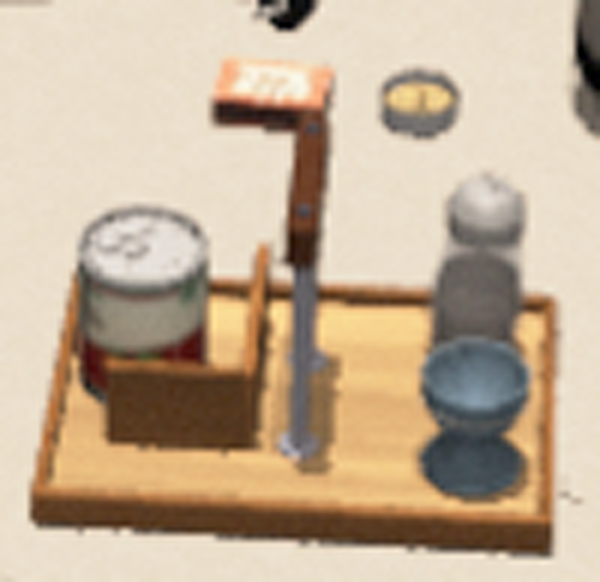

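The top crop shows:
- Rim corners at crop (65,300), (420,68), (602,318) and (242,562).
- Tin lid at (198,345).
- Bar from (300,185) to (393,335).

In the scene crop, the lid is at (144,250), the near rim corners at (32,490) and (552,522), and the salt at (487,185). I'll triangulate from these.

```bash
cat >> h.py <<'E'
def ray(s,u,v):
    f=240/np.tan(np.radians(s['fov_y'])/2);K=np.array([[f,0,s['cx']],[0,f,s['cy']],[0,0,1.]])
    p=cv2.undistortPoints(np.array([[[u,v]]],float),K,np.array([float(s['k1']),0,0,0])).ravel()
    return -s['R'].T@s['t'], s['R'].T@np.array([*p,1])
def onz(s,u,v,z):
    o,d=ray(s,u,v); return o+d*(z-o[2])/d[2]
def tri(r1,r2):
    (a,d),(b,e)=r1,r2; l=np.linalg.lstsq(np.stack([d,-e],1),b-a,rcond=None)[0]
    p,q=a+d*l[0],b+e*l[1]; return (p+q)/2,np.linalg.norm(p-q)
E
python3 - <<'E'
from h import *
T=np.load('top.npz');S=np.load('scene.npz')
ct=lambda x,y:(292+x/6.6-.42,195+y/6.6-.42); cs=lambda x,y:(287+x/6-.42,215+y/6-.42)
for n,a,b in(('lid',(198,345),(144,250)),('c-+',(242,562),(32,490)),('c--',(602,318),(552,522)),('salt',(418,105),(487,185)),('barNear',(393,330),(300,240)),('barFar',(300,188),(313,108))):
    print(n,*tri(ray(T,*ct(*a)),ray(S,*cs(*b))))
C=np.array([onz(T,*ct(*c),.018) for c in((65,300),(420,68),(602,318),(242,562))])[:,:2]
c=C.mean(0); yv=(C[0]+C[3]-C[1]-C[2])/2; xv=(C[0]+C[1]-C[2]-C[3])/2
print('C',C.round(4).tolist(),'c',c,'len',np.linalg.norm(xv),np.linalg.norm(yv),'ang',np.arctan2(xv[1],xv[0]),np.arctan2(-yv[0],yv[1]))
b=[onz(T,*ct(*q),.135)[:2] for q in((300,186),(395,334))]; print('bar',b,np.mean(b,0),np.linalg.norm(b[0]-b[1]),np.arctan2(*(b[0]-b[1])[::-1]))
th=np.arctan2(xv[1],xv[0])/2+np.arctan2(-yv[0],yv[1])/2
R=np.array([[np.cos(th),-np.sin(th)],[np.sin(th),np.cos(th)]])
print('th',th,'lid in caddy',(onz(T,*ct(198,345),.082)[:2]-c)@R)
for nm,s in(('top',T),('scene',S)):
    P,_=cloud(s);P=P.reshape(-1,3);L=np.c_[(P[:,:2]-c)@R,P[:,2]]
    box=(abs(L[:,0])<.09)&(abs(L[:,1])<.12)
    f=lambda m:(m.sum(),np.median(L[m],0).round(4),L[m].mean(0).round(4),np.percentile(L[m],3,axis=0).round(4),np.percentile(L[m],97,axis=0).round(4))
    print(nm,'lid',*f(box&(L[:,1]>.02)&(L[:,2]>.077)&(L[:,2]<.09)))
    print(nm,'bar',*f(box&(abs(L[:,1])<.02)&(L[:,2]>.128)&(L[:,2]<.142)))
    print(nm,'rim',*f(box&(L[:,2]>.0145)&(L[:,2]<.022)))
    print(nm,'fence',*f(box&(L[:,1]>.012)&(L[:,1]<.09)&(L[:,2]>.046)&(L[:,2]<.057)))
E
```

```text
lid [0.44744715 0.00519417 0.07754487] 0.002228106216569137
c-+ [ 0.35078169 -0.01507782  0.01685708] 0.0010662363597173294
c-- [ 0.47162272 -0.19493915  0.01493799] 0.0029077647273952245
salt [ 0.55718525 -0.098088    0.09776608] 9.307873457170334e-05
barNear [ 0.44453901 -0.08207436  0.12469966] 0.00013312440518728575
barFar [ 0.50768197 -0.04000646  0.13913836] 0.0003505257541692925
C [[0.4802, 0.0699], [0.5971, -0.1066], [0.47, -0.1934], [0.351, -0.0154]] c [ 0.47460107 -0.06136806] len 0.15437563550331085 0.21288578185121487 ang 0.5914730047827438 0.5871024881289177
bar [array([ 0.50946081, -0.04010143]), array([ 0.44071608, -0.08207818])] [ 0.47508844 -0.0610898 ] 0.08054741750352691 0.5481900301273774
th 0.5892877464558308 lid in caddy [0.01352772 0.07203667]
top lid 217 [0.0164 0.0732 0.0809] [0.0161 0.073  0.0811] [-0.0077  0.0476  0.0771] [0.0412 0.0965 0.0857]
top bar 131 [-1.000e-04  1.700e-03  1.353e-01] [0.0004 0.0014 0.1353] [-0.0376 -0.0058  0.1301] [0.0402 0.008  0.14  ]
top rim 680 [-0.0034  0.0081  0.0169] [-0.0015  0.0076  0.0173] [-0.0771 -0.1066  0.0147] [0.0805 0.1093 0.0214]
top fence 92 [-0.0115  0.0255  0.0523] [-0.0031  0.0363  0.0522] [-0.0328  0.0203  0.0463] [0.0565 0.078  0.0569]
scene lid 243 [0.0127 0.0691 0.0808] [0.0127 0.0693 0.0809] [-0.0146  0.0446  0.0772] [0.0396 0.094  0.0848]
scene bar 122 [-0.0095 -0.002   0.1354] [-0.0069 -0.002   0.1352] [-0.0448 -0.0085  0.1299] [0.036  0.0046 0.139 ]
scene rim 662 [-0.0396 -0.0064  0.0174] [-0.0273 -0.0049  0.0176] [-0.0841 -0.1104  0.0147] [0.0764 0.1068 0.0213]
scene fence 195 [-0.0146  0.0463  0.0515] [-0.0142  0.0459  0.0514] [-0.0379  0.0176  0.0464] [0.042  0.0837 0.0562]
```

The two views agree. The caddy centre is at (0.4745, -0.061) with yaw 0.585, and the tin sits at caddy (14.5, 71.5) mm, which is within the stated range. I'll push diagonally with closed fingers held low.

```bash
cat >> h.py <<'E'
from scipy.spatial.transform import Rotation as Ro
def go(x,y,z,yaw):
    s=manip.sense(); r=Ro.from_quat(s['tool_rot']); m=r.as_matrix()
    y0=np.arctan2(m[1,0],m[0,0])
    print('t',round(s['t'],2),'pos',s['tcp_pos'].round(4),'yaw',y0.round(4),'F',s['force'].round(1),'| rows to',(m.T@(np.array([x,y,z])-s['tcp_pos'])).round(4),'turn',-(yaw-y0).round(4))
E
python3 -c "
from h import *
go(.4521,.0574,.2,1.472)"
```

```text
t 0.1 pos [ 0.2449 -0.5744  0.2524] yaw 0.4028 F [-0.1 -1.1 -0.6] | rows to [ 0.4383 -0.4999  0.0536] turn -1.0692
```

```bash
python3 drive.py '0.03 -0.034 0 -0.1 0;0.06 -0.068 0 -0.2 0;0.09 -0.102 0 -0.3 0;0.12 -0.136 0 -0.4 0;0.15 -0.17 0 -0.5 0;0.18 -0.205 0 -0.6 0;0.21 -0.24 0 -0.7 0;0.24 -0.274 0 -0.8 0;0.27 -0.308 0 -0.9 0;0.3 -0.342 0 -1 0;0.33 -0.376 0 -1.069 0;0.36 -0.411 0 -1.069 0;0.39 -0.445 0 -1.069 0;0.42 -0.479 0.01 -1.069 0;0.438 -0.5 0.04 -1.069 0;0.438 -0.5 0.05 -1.069 0;0.438 -0.5 0.05 -1.069 0' 
python3 -c "
from h import *
go(.4521,.0574,.047,1.472)"
```

```text
t: 1.8
tcp_pos: [0.4505, 0.0573, 0.2017]
tool_rot: [0.741, 0.672, -0.002, -0.002]
force: [0.6, 0.6, 0.4]
finger_gap: -0.004
gripper_force: 0.0
t 1.8 pos [0.4505 0.0573 0.2017] yaw 1.4739 F [0.6 0.6 0.4] | rows to [0.0003 0.0024 0.1547] turn 0.0019
```

```bash
python3 drive.py '0 0.0005 0.04 0 0;0 0.001 0.08 0 0;0 0.001 0.11 0 0;0 0.001 0.13 0 0;0 0.001 0.145 0 0;0 0.001 0.155 0 0;0 0.001 0.155 0 0;0 0.001 0.155 0 0'
python3 - <<'E'
from h import *
go(.4521,.0574,.047,1.472)
T=snap('top');S=snap('scene')
a=cv2.resize(T['pixels'][195:285,292:392],(400,360),interpolation=2);b=cv2.resize(S['pixels'][215:305,277:377],(400,360),interpolation=2)
cv2.imwrite('pics/pre.png',np.hstack([a,b])[...,::-1])
E
```

```text
t: 2.6
tcp_pos: [0.4535, 0.056, 0.0489]
tool_rot: [0.742, 0.671, 0.0, 0.0]
force: [0.0, 0.3, -0.2]
finger_gap: 0.0
gripper_force: 0.0
t 2.6 pos [0.4535 0.056  0.0489] yaw 1.4708 F [ 0.   0.3 -0.2] | rows to [ 0.0013 -0.0015  0.0019] turn -0.0012
```

View pics/pre.png

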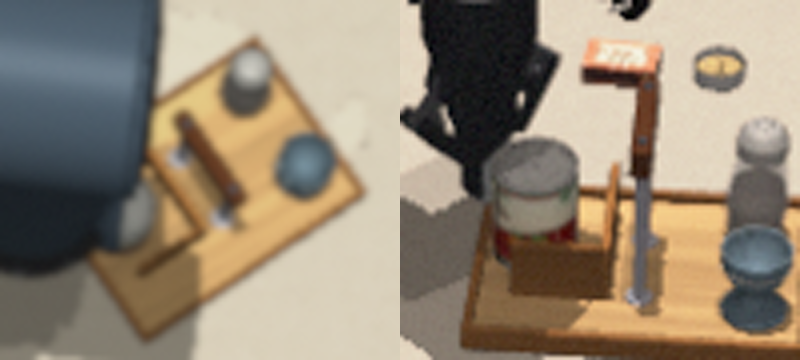

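The tip stands just behind the tin with the handle clear. The lid is at (535,165) in the right half. Now I push slowly along tool −x.

```bash
python3 drive.py '-0.003 -0.0015 0.001 0 0;-0.006 -0.0015 0.001 0 0;-0.009 -0.0015 0.001 0 0;-0.012 -0.0015 0.001 0 0;-0.015 -0.0015 0.001 0 0;-0.018 -0.0015 0.001 0 0;-0.021 -0.0015 0.001 0 0;-0.024 -0.0015 0.001 0 0;-0.026 -0.0015 0.001 0 0;-0.028 -0.0015 0.001 0 0'
cat >> h.py <<'E'
def meas(tag=''):
    S=snap('scene');P,_=cloud(S);P=P.reshape(-1,3)
    c=np.array([.4745,-.061]);th=.585;R=np.array([[np.cos(th),-np.sin(th)],[np.sin(th),np.cos(th)]])
    L=np.c_[(P[:,:2]-c)@R,P[:,2]]
    f=lambda m:(m.sum(),np.median(L[m],0).round(4),np.percentile(L[m],[3,97],axis=0).round(4).tolist())
    print(tag,'lid',*f((abs(L[:,0]-.01)<.045)&(L[:,1]>.018)&(L[:,1]<.105)&(L[:,2]>.077)&(L[:,2]<.09)))
    print(tag,'bar',*f((abs(L[:,0])<.06)&(abs(L[:,1])<.016)&(L[:,2]>.128)&(L[:,2]<.142)))
    return S
E
python3 -c "
from h import *
go(.4521,.0574,.047,1.472);meas()"
```

```text
t: 3.7
tcp_pos: [0.4486, 0.0287, 0.0473]
tool_rot: [0.741, 0.671, -0.0, -0.0]
force: [0.7, 1.6, 0.9]
finger_gap: 0.0
gripper_force: 0.0
t 3.7 pos [0.4486 0.0287 0.0473] yaw 1.4717 F [0.7 1.6 0.9] | rows to [0.0289 0.0006 0.0003] turn -0.0003
 lid 344 [0.005  0.06   0.0816] [[-0.0275, 0.0311, 0.0774], [0.046, 0.0995, 0.088]]
 bar 119 [-0.006  -0.0024  0.1354] [[-0.0434, -0.009, 0.1305], [0.0361, 0.0043, 0.1402]]
```

```bash
python3 drive.py '-0.002 0 0 0 0;-0.004 0 0 0 0;-0.006 0 0 0 0;-0.007 0 0 0 0;-0.008 0 0 0 0'; python3 drive.py '-0.001 0 0 0 0;-0.002 0 0 0 0'|grep -E 'pos|force';  python3 drive.py '-0.001 0 0 0 0;-0.002 0 0 0 0'|grep -E 'pos|force'
python3 -c "
from h import *
S=meas()
cv2.imwrite('pics/push.png',cv2.resize(S['pixels'][215:305,277:377],(600,540),interpolation=2)[...,::-1])"
```

```text
t: 4.25
tcp_pos: [0.4478, 0.0211, 0.0473]
tool_rot: [0.741, 0.671, 0.0, -0.0]
force: [1.1, 4.2, -0.4]
finger_gap: -0.002
gripper_force: 0.8
tcp_pos: [0.4472, 0.0192, 0.0473]
force: [1.1, 4.8, 0.6]
gripper_force: 0.8
tcp_pos: [0.4469, 0.0171, 0.0472]
force: [-0.8, 5.2, -0.3]
gripper_force: 0.7
 lid 355 [-0.0016  0.0525  0.0816] [[-0.0324, 0.0228, 0.0777], [0.0371, 0.0935, 0.089]]
 bar 116 [-0.0129 -0.0067  0.1355] [[-0.047, -0.0138, 0.1302], [0.0303, 0.0002, 0.1389]]
```

View pics/push.png

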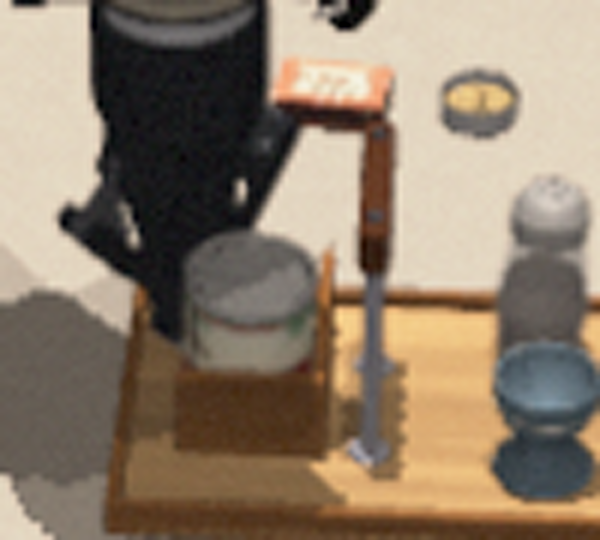

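The tin appears to sit in the corner, and the caddy has begun to slide with a steady reaction of about 5 N. I'll back off and check.

```bash
python3 drive.py '0.005 0 0 0 0;0.015 0 0 0 0;0.025 0 0 0 0;0.025 0 -0.04 0 0;0.025 0 -0.08 0 0;0.055 0 -0.12 0 0;0.105 0 -0.13 0 0;0.155 0 -0.13 0 0;0.205 0 -0.13 0 0;0.205 0 -0.13 0 0'
python3 - <<'E'
from h import *
T=snap('top');S=snap('scene')
a=cv2.resize(T['pixels'][195:285,295:385],(540,540),interpolation=2);cv2.imwrite('pics/post.png',a[...,::-1])
b=cv2.resize(S['pixels'][225:305,287:377],(675,600),interpolation=2);cv2.imwrite('pics/posts.png',b[...,::-1])
E
```

```text
t: 5.7
tcp_pos: [0.4682, 0.227, 0.1781]
tool_rot: [0.739, 0.674, 0.002, 0.001]
force: [0.6, -0.4, 0.4]
finger_gap: -0.002
gripper_force: 0.0
```

View pics/post.png

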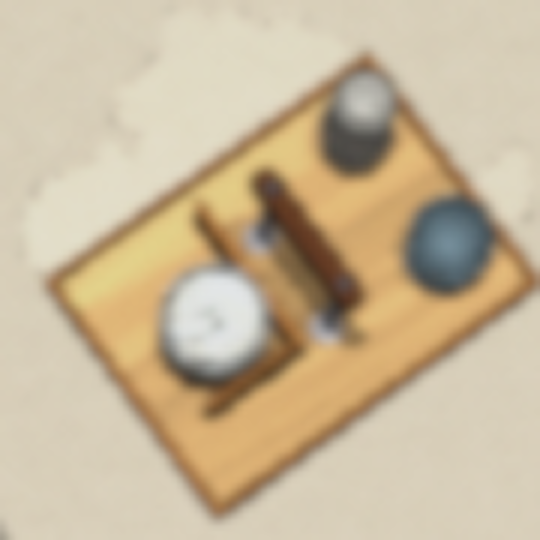

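View pics/posts.png

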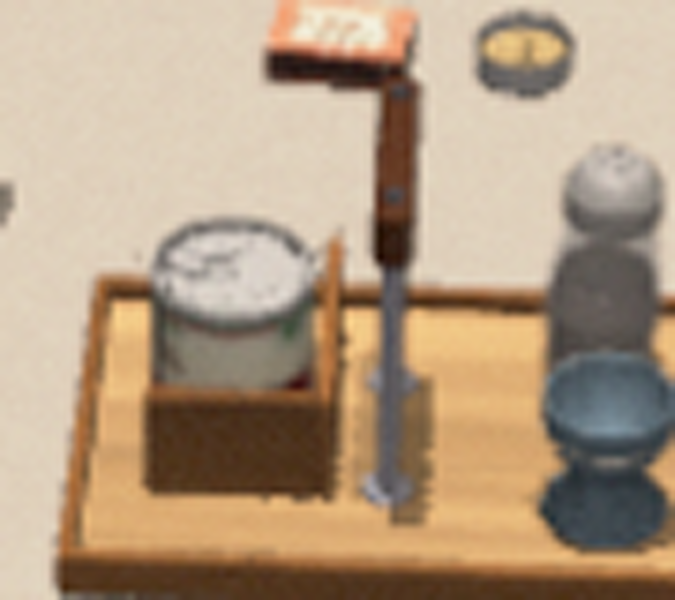

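The tin is nested at both fences. Top crop: lid at (214,322), corners (50,285), (368,58), (537,288), (220,515), bar from (263,175) to (352,305). I'll check the numbers and the handle pose.

```bash
python3 - <<'E'
from h import *
T=np.load('top.npz');S=np.load('scene.npz')
ct=lambda x,y:(295+x/6-.42,195+y/6-.42)
C=np.array([onz(T,*ct(*c),.018) for c in((50,285),(368,58),(537,288),(220,515))])[:,:2]
c=C.mean(0); yv=(C[0]+C[3]-C[1]-C[2])/2; xv=(C[0]+C[1]-C[2]-C[3])/2
th=np.arctan2(xv[1],xv[0])/2+np.arctan2(-yv[0],yv[1])/2
b=[onz(T,*ct(*q),.135)[:2] for q in((263,175),(352,305))]
print('c',c,np.linalg.norm(xv),np.linalg.norm(yv),np.arctan2(xv[1],xv[0]),np.arctan2(-yv[0],yv[1]),'bar',np.mean(b,0),np.arctan2(*(b[0]-b[1])[::-1]))
R=np.array([[np.cos(th),-np.sin(th)],[np.sin(th),np.cos(th)]])
print('lid in caddy',(onz(T,*ct(214,322),.082)[:2]-c)@R)
for nm,s in(('top',T),('scene',S)):
    P,_=cloud(s);P=P.reshape(-1,3);L=np.c_[(P[:,:2]-c)@R,P[:,2]]
    f=lambda m:(m.sum(),np.median(L[m],0).round(4),np.percentile(L[m],[3,97],axis=0).round(4).tolist())
    print(nm,'lid',*f((abs(L[:,0])<.05)&(L[:,1]>.018)&(L[:,1]<.1)&(L[:,2]>.077)&(L[:,2]<.09)))
    m=(abs(L[:,0])<.06)&(abs(L[:,1])<.016)&(L[:,2]>.128)&(L[:,2]<.142)
    print(nm,'bar',*f(m), 'ang',cv2.fitLine(P[m][:,:2].astype(np.float32),2,0,.01,.01)[:2].ravel(),P[m].mean(0))
go(.4,0,.2,.58)
E
```

```text
c [ 0.47303816 -0.06658646] 0.1550415713365329 0.2130182427231119 0.6144304012426794 0.620124672959392 bar [ 0.47320439 -0.06584791] 0.5776738648963924
lid in caddy [0.00070077 0.0558076 ]
top lid 226 [0.0042 0.0543 0.0808] [[-0.0218, 0.0309, 0.0774], [0.0282, 0.0795, 0.0864]]
top bar 131 [-1.000e-04  7.000e-04  1.358e-01] [[-0.0376, -0.006, 0.1302], [0.0402, 0.0068, 0.1397]] ang [0.8110678 0.5849522] [ 0.47327743 -0.0655042   0.13565502]
scene lid 258 [-0.0012  0.052   0.0805] [[-0.0286, 0.0281, 0.0773], [0.027, 0.0773, 0.0848]]
scene bar 118 [-0.0082 -0.0026  0.1353] [[-0.0431, -0.0093, 0.1303], [0.0348, 0.0038, 0.1396]] ang [0.806266   0.59155315] [ 0.46804239 -0.07352957  0.13531844]
t 5.8 pos [0.4671 0.2227 0.1772] yaw 1.4761 F [-0.4 -1.4 -0.4] | rows to [-0.228  -0.0457 -0.0226] turn 0.8961
```

The tin measures home within about 2 mm. The diagonal push could have jammed on one fence by friction, so I'll give a gentle nudge mostly along −x and then one along −y.

```bash
python3 -c "
from h import *
go(.4661,.0279,.047,1.129)"
```

```text
t 5.8 pos [0.4671 0.2227 0.1772] yaw 1.4761 F [-0.4 -1.4 -0.4] | rows to [-0.1939  0.0174  0.1303] turn 0.3471
```

```bash
python3 drive.py '-0.05 0.005 0 0.1 0;-0.1 0.01 0 0.2 0;-0.15 0.015 0 0.3 0;-0.185 0.017 0 0.347 0;-0.195 0.017 0 0.347 0;-0.195 0.017 0.01 0.347 0;-0.195 0.017 0.04 0.347 0;-0.195 0.017 0.08 0.347 0;-0.195 0.017 0.11 0.347 0;-0.195 0.017 0.125 0.347 0;-0.195 0.017 0.129 0.347 0;-0.195 0.017 0.129 0.347 0;-0.195 0.017 0.129 0.347 0'
python3 -c "
from h import *
go(.4593,.0135,.047,1.129)"
```

```text
t: 7.1
tcp_pos: [0.4657, 0.0258, 0.0488]
tool_rot: [0.846, 0.534, 0.0, 0.0]
force: [0.4, -2.0, 0.6]
finger_gap: 0.0
gripper_force: 0.0
t 7.1 pos [0.4657 0.0258 0.0488] yaw 1.1258 F [ 0.4 -2.   0.6] | rows to [-0.0138 -0.0004  0.0018] turn -0.0032
```

```bash
python3 drive.py '-0.004 0 0.001 0 0;-0.008 0 0.001 0 0;-0.01 0 0.001 0 0;-0.012 0 0.001 0 0;-0.013 0 0.001 0 0'|grep -E 'pos|force';for i in 1 ; do python3 drive.py '-0.001 0 0 0 0;-0.001 0 0 0 0'|grep -E 'pos|force'; done;python3 drive.py '-0.001 0 0 0 0;-0.001 0 0 0 0'|grep -E 'pos|force'
```

```text
tcp_pos: [0.4605, 0.0133, 0.0477]
force: [2.8, 4.0, 0.5]
gripper_force: 0.0
tcp_pos: [0.4601, 0.0126, 0.0475]
force: [1.9, 3.5, 1.7]
gripper_force: 0.0
tcp_pos: [0.4592, 0.0118, 0.0474]
force: [2.8, 3.5, 2.4]
gripper_force: 0.0
```

Contact came at the expected place, with an immediate reaction of about 4.5 N, so the tin is seated along x. Next I go round for the −y nudge.

```bash
python3 drive.py '0.015 0 0 0 0;0.03 0 0 0 0;0.03 -0.015 0 -0.14 0;0.03 -0.03 0 -0.28 0;0.03 -0.046 0 -0.42 0;0.03 -0.046 0 -0.56 0;0.025 -0.046 0 -0.7 0;0.015 -0.046 0 -0.84 0;0.005 -0.046 0 -0.874 0;0 -0.046 0 -0.874 0;0 -0.046 0 -0.874 0'
python3 -c "
from h import *
go(.4425-.416*.041,-.0235+.909*.041,.047,2.0)"
```

```text
t: 9.1
tcp_pos: [0.4165, 0.0311, 0.0471]
tool_rot: [0.542, 0.841, -0.0, -0.001]
force: [0.0, -0.2, 1.0]
finger_gap: -0.002
gripper_force: 0.0
t 9.1 pos [0.4165 0.0311 0.0471] yaw 1.997 F [ 0.  -0.2  1. ] | rows to [-0.0195  0.001   0.0001] turn -0.003
```

```bash
python3 drive.py '-0.005 0.001 0 0 0;-0.01 0.001 0 0 0;-0.014 0.001 0 0 0;-0.017 0.001 0 0 0;-0.019 0.001 0 0 0'|grep -E 'pos|force'; python3 drive.py '-0.001 0 0 0 0;-0.002 0 0 0 0'|grep -E 'pos|force';python3 drive.py '-0.001 0 0 0 0;-0.001 0 0 0 0'|grep -E 'pos|force'
```

```text
tcp_pos: [0.4263, 0.0145, 0.0473]
force: [-1.2, 0.8, 0.5]
gripper_force: 0.0
tcp_pos: [0.4261, 0.0132, 0.0473]
force: [-2.0, 3.9, 1.5]
gripper_force: 0.0
tcp_pos: [0.4257, 0.0127, 0.0472]
force: [-3.1, 4.6, 1.0]
gripper_force: 0.0
```

Now the reaction is 5.5 N on the −y side, so the tin is seated against both fences. I'll retreat, open and turn for the handle, then look.

```bash
python3 drive.py '0.008 0 0 0 0;0.02 0 0 0 0;0.03 0 -0.02 0 0;0.04 0 -0.06 0 0;0.05 0 -0.1 0 0;0.07 0 -0.14 0.14 1;0.1 0 -0.16 0.28 1;0.14 0 -0.16 0.42 1;0.17 0 -0.16 0.56 1;0.17 0 -0.16 0.7 1;0.17 0 -0.16 0.84 1;0.17 0 -0.16 0.98 1;0.17 0 -0.16 1.12 1;0.17 0 -0.16 1.26 1;0.17 0 -0.16 1.39 1;0.17 0 -0.16 1.39 1'
python3 - <<'E'
from h import *
T=snap('top');S=snap('scene')
c=np.array([.4725,-.0675]);th=.605
for k in range(2):
  R=np.array([[np.cos(th),-np.sin(th)],[np.sin(th),np.cos(th)]])
  for nm,s in(('top',T),('scene',S)):
    P,_=cloud(s);P=P.reshape(-1,3);L=np.c_[(P[:,:2]-c)@R,P[:,2]]
    f=lambda m:(m.sum(),np.median(L[m],0).round(4),np.percentile(L[m],[3,97],axis=0).mean(0).round(4))
    m=(abs(L[:,0])<.06)&(abs(L[:,1])<.016)&(L[:,2]>.128)&(L[:,2]<.142)
    l=cv2.fitLine(P[m][:,:2].astype(np.float32),2,0,.01,.01)[:2].ravel()
    print(nm,'bar',*f(m),'ang',np.arctan2(l[1],l[0]),P[m].mean(0).round(4))
    print(nm,'lid',*f((abs(L[:,0])<.05)&(L[:,1]>.018)&(L[:,1]<.1)&(L[:,2]>.077)&(L[:,2]<.09)))
    r=(L[:,2]>.0155)&(L[:,2]<.021)&(abs(L[:,0])<.09)&(abs(L[:,1])<.12)
    e=cv2.minAreaRect(P[r][:,:2].astype(np.float32)*1000);print(e)
  break
cv2.imwrite('pics/fin.png',np.hstack([cv2.resize(T['pixels'][195:285,295:385],(400,400),interpolation=2),cv2.resize(S['pixels'][225:315,287:377],(400,400),interpolation=2)])[...,::-1])
go(.4725,-.067,.25,.605)
E
```

```text
t: 11.6
tcp_pos: [0.3565, 0.1671, 0.2073]
tool_rot: [0.954, 0.3, 0.0, 0.0]
force: [-0.3, 0.2, 0.3]
finger_gap: 1.001
gripper_force: 0.0
top bar 132 [0.0006 0.0004 0.1354] [ 1.80e-03 -1.00e-04  1.35e-01] ang 0.6262704 [ 0.4734 -0.0664  0.1353]
top lid 217 [0.0021 0.0533 0.081 ] [0.0016 0.0537 0.0822]
((474.7638244628906, -66.32705688476562), (160.674072265625, 220.56617736816406), 36.09834671020508)
scene bar 117 [-0.009  -0.0026  0.1352] [-0.0022 -0.003   0.1345] ang 0.6356258 [ 0.4678 -0.0742  0.1351]
scene lid 253 [-0.0028  0.0514  0.0804] [-0.0018  0.0511  0.0811]
((472.6561279296875, -71.31929016113281), (168.9934539794922, 219.9826202392578), 36.264896392822266)
t 11.7 pos [0.3566 0.1669 0.2073] yaw 0.6122 F [ 0.6  0.5 -0. ] | rows to [-0.0396  0.2581 -0.0427] turn 0.0072
```

View pics/fin.png

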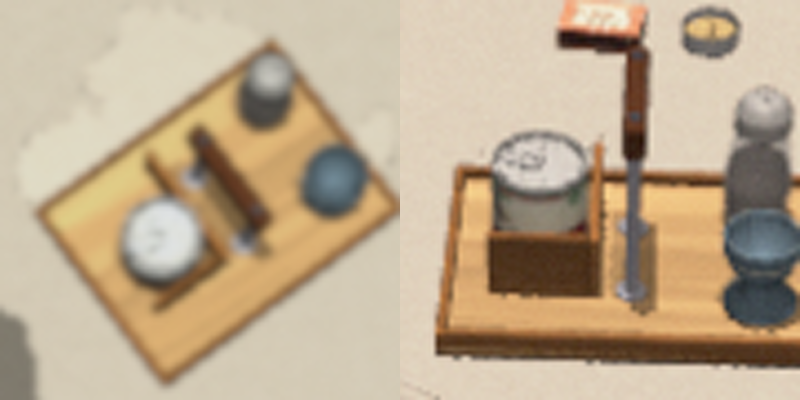

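Both views show the tin tight in its corner, everything standing, and the bar at (0.4735, −0.0675) with yaw 0.63. Next I go over the handle.

```bash
python3 -c "
from h import *
go(.4735,-.0677,.126,.63)"
```

```text
t 11.7 pos [0.3566 0.1669 0.2073] yaw 0.6122 F [ 0.6  0.5 -0. ] | rows to [-0.0392  0.2592  0.0813] turn -0.0178
```

```bash
python3 drive.py '-0.006 0.04 0 -0.018 1;-0.012 0.08 0 -0.018 1;-0.018 0.12 0 -0.018 1;-0.024 0.16 0 -0.018 1;-0.03 0.2 0 -0.018 1;-0.036 0.235 0 -0.018 1;-0.039 0.255 0 -0.018 1;-0.039 0.259 0 -0.018 1;-0.039 0.259 0 -0.018 1;-0.039 0.259 0 -0.018 1'
python3 -c "
from h import *
go(.4735,-.0677,.126,.63)"
```

```text
t: 12.7
tcp_pos: [0.4719, -0.0668, 0.2071]
tool_rot: [0.951, 0.309, -0.001, -0.001]
force: [-0.6, 0.2, -0.4]
finger_gap: 0.995
gripper_force: 0.0
t 12.7 pos [ 0.4719 -0.0668  0.2071] yaw 0.6282 F [-0.6  0.2 -0.4] | rows to [0.0008 0.0018 0.0811] turn -0.0018
```

```bash
python3 drive.py '0.001 0.001 0.03 -0.002 1;0.001 0.001 0.055 -0.002 1;0.001 0.001 0.07 -0.002 1;0.001 0.001 0.078 -0.002 1;0.001 0.001 0.081 -0.002 1;0.001 0.001 0.081 -0.002 0.7;0.001 0.001 0.081 -0.002 0.45;0.001 0.001 0.081 -0.002 0.35;0.001 0.001 0.081 -0.002 0.28;0.001 0.001 0.081 -0.002 0.24;0.001 0.001 0.081 -0.002 0.21;0.001 0.001 0.081 -0.002 0.19;0.001 0.001 0.081 -0.002 0.18' 20
python3 drive.py '0 0 0 0 0.17;0 0 0 0 0.16;0 0 0 0 0.15;0 0 0 0 0.14;0 0 0 0 0.12;0 0 0 0 0.1'
```

```text
t: 14.0
tcp_pos: [0.4744, -0.0684, 0.1263]
tool_rot: [0.951, 0.309, -0.0, -0.0]
force: [-0.7, -0.3, 0.1]
finger_gap: 0.182
gripper_force: 0.0
t: 14.6
tcp_pos: [0.4739, -0.068, 0.1263]
tool_rot: [0.951, 0.309, -0.0, -0.0]
force: [-1.3, 4.3, 2.8]
finger_gap: 0.163
gripper_force: 20.2
```

The pads are on the bar, with an opening of 0.163, i.e. 14 mm. I'll grip firmly and lift with a smooth ramp.

```bash
python3 drive.py '0 0 0 0 0;0 0 0 0 0;0 0 0 0 0' 100; python3 drive.py '0 0 -0.001 0 0;0 0 -0.003 0 0;0 0 -0.006 0 0;0 0 -0.009 0 0;0 0 -0.012 0 0;0 0 -0.014 0 0;0 0 -0.015 0 0;0 0 -0.015 0 0'
python3 - <<'E'
from h import *
print(manip.sense()['ft_torque'])
T=snap('top');S=snap('scene')
cv2.imwrite('pics/lift1.png',cv2.resize(S['pixels'][195:315,257:397],(700,600),interpolation=2)[...,::-1])
E
```

```text
t: 14.9
tcp_pos: [0.4741, -0.0681, 0.1265]
tool_rot: [0.951, 0.309, -0.0, -0.0]
force: [-2.6, 3.8, 4.7]
finger_gap: 0.148
gripper_force: 99.0
t: 15.7
tcp_pos: [0.4746, -0.0684, 0.1415]
tool_rot: [0.951, 0.309, 0.0, 0.0]
force: [-0.5, -0.8, -9.1]
finger_gap: 0.148
gripper_force: 97.4
[-0.06367912  0.03242004 -0.03568669]
```

View pics/lift1.png

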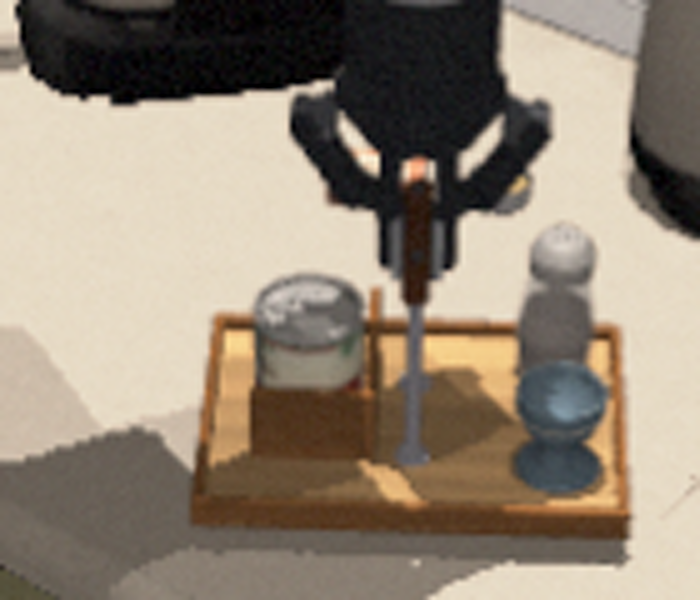

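The caddy is clear of the worktop and level, all three items are upright, and the moment is small. I'll lift the remaining 85 mm and hold.

```bash
python3 drive.py '0 0 -0.002 0 0;0 0 -0.006 0 0;0 0 -0.012 0 0;0 0 -0.019 0 0;0 0 -0.026 0 0;0 0 -0.033 0 0;0 0 -0.04 0 0;0 0 -0.047 0 0;0 0 -0.054 0 0;0 0 -0.061 0 0;0 0 -0.068 0 0;0 0 -0.074 0 0;0 0 -0.079 0 0;0 0 -0.083 0 0;0 0 -0.085 0 0;0 0 -0.086 0 0;0 0 -0.086 0 0;0 0 -0.086 0 0;0 0 -0.086 0 0;0 0 -0.086 0 0'
python3 drive.py '0 0 0 0 0;0 0 0 0 0;0 0 0 0 0;0 0 0 0 0;0 0 0 0 0;0 0 0 0 0;0 0 0 0 0;0 0 0 0 0;0 0 0 0 0;0 0 0 0 0;0 0 0 0 0;0 0 0 0 0;0 0 0 0 0;0 0 0 0 0;0 0 0 0 0;0 0 0 0 0;0 0 0 0 0;0 0 0 0 0;0 0 0 0 0;0 0 0 0 0'
python3 drive.py '0 0 0 0 0;0 0 0 0 0;0 0 0 0 0;0 0 0 0 0;0 0 0 0 0;0 0 0 0 0;0 0 0 0 0;0 0 0 0 0;0 0 0 0 0;0 0 0 0 0;0 0 0 0 0;0 0 0 0 0;0 0 0 0 0;0 0 0 0 0;0 0 0 0 0'
python3 - <<'E'
from h import *
S=snap('scene');P,_=cloud(S);P=P.reshape(-1,3)
c=np.array([.474,-.068]);th=.63;R=np.array([[np.cos(th),-np.sin(th)],[np.sin(th),np.cos(th)]])
L=np.c_[(P[:,:2]-c)@R,P[:,2]]
m=(abs(L[:,0])<.068)&(abs(L[:,1])<.098)&(abs(L[:,2]-.11)<.006)
a=np.linalg.lstsq(np.c_[L[m][:,:2],np.ones(m.sum())],L[m][:,2],rcond=None)[0];print(m.sum(),'floor slope,z',a)
cv2.imwrite('pics/lift2.png',cv2.resize(S['pixels'][165:315,247:422],(700,600),interpolation=2)[...,::-1])
E
```

```text
t: 17.8
tcp_pos: [0.4743, -0.0684, 0.2271]
tool_rot: [0.951, 0.309, -0.0, -0.0]
force: [-0.4, 0.1, -7.6]
finger_gap: 0.149
gripper_force: 97.5
t: 19.8
tcp_pos: [0.4744, -0.0684, 0.2273]
tool_rot: [0.951, 0.309, 0.0, 0.0]
force: [0.2, -0.3, -7.4]
finger_gap: 0.148
gripper_force: 97.5
t: 21.3
tcp_pos: [0.4744, -0.0684, 0.2273]
tool_rot: [0.951, 0.309, -0.0, -0.0]
force: [0.1, -0.4, -7.8]
finger_gap: 0.147
gripper_force: 97.6
1343 floor slope,z [-0.00470169 -0.00325464  0.11187822]
```

View pics/lift2.png

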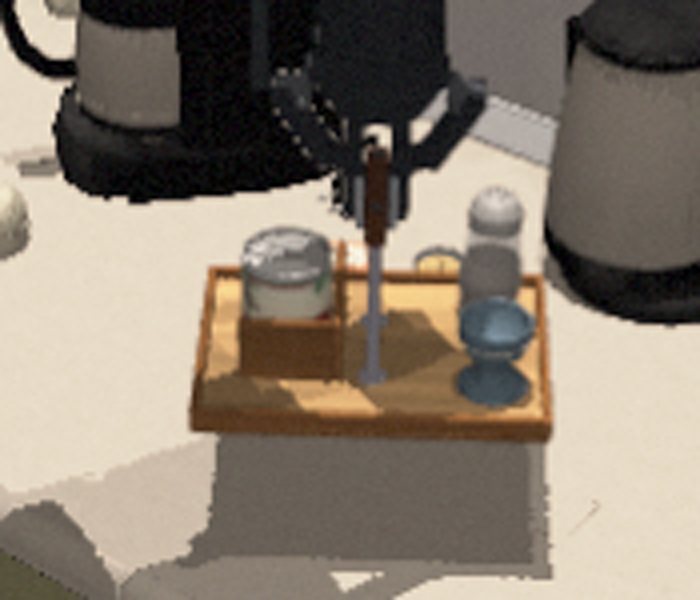

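The caddy is about 10 cm up and level to within 0.3°. The tin is in its corner, everything is upright, and it has been held for more than 3 s.

```bash
python3 -c "
from station import manip, snapshot
print(manip.sign_off())"
```

```text
the job is handed in; nothing more can be done
None
```

I slid the tin home against both fences, then lifted the caddy level to about 10 cm with everything upright, held it still for over 3 s, and handed the job in at about 21 s with it still held there.

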